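# Find the tired shock mount and push its tag down

### The job

Three used coil-spring shock mounts off the air compressor stand in a row on the inspection rail. Go along the row from the robot's left to its right, pressing each rubber-faced cap down about a centimetre with the fingertips and letting it spring back, to feel which is the softest; then push that mount's own slide tag, on the post just behind it, fully down. Nothing is to be gripped or pulled up: leave the other two tags up and the loose parts and tools where they are.

Things in the scene. Friction and masses are not known exactly. Their poses are not given: they have to be found in the camera images.
- rail: Inspection rail fixed to the bench: dark folded-steel channel 420 mm long (its y), 140 mm deep (x), 30 mm high, turned up to 0.25 rad. Origin on the bench surface right under the middle mount's centre; x points away from the robot, y to the left mount. It carries three identical bays 140 mm apart, each with a coil-spring shock mount and, 50 mm from its centre on the +x side, that mount's tag post.
- bay_1 (a point): Centre of the left (+y) mount's flat black rubber face (54 mm across, on a round aluminium cap 58 mm across), 114 mm above the bench at rest; axes as the rail's; fixed to the rail, does not follow the cap. The cap gives straight down up to 18 mm. Sound mounts need 9 to 10 N for 10 mm, the one tired mount about 3.5 N; they look alike, and the tired one's bay changes from start to start.
- lip_1 (a point): Middle of the upper face of the left (+y) mount's slide-tag lip with the tag up (start): 132 mm above the bench, 66.5 mm from the mount's centre along the rail's x; axes as the rail's; fixed to the rail, does not follow the tag. The lip is a level aluminium ledge 38 mm (y) by 26 mm (x), 4 mm thick; the grey post in whose guides the tag slides is 98 mm high.
- bay_2 (a point): Centre of the middle mount's flat black rubber face (54 mm across, on a round aluminium cap 58 mm across), 114 mm above the bench at rest; axes as the rail's; fixed to the rail, does not follow the cap. The cap gives straight down up to 18 mm. Sound mounts need 9 to 10 N for 10 mm, the one tired mount about 3.5 N; they look alike, and the tired one's bay changes from start to start.
- lip_2 (a point): Middle of the upper face of the middle mount's slide-tag lip with the tag up (start): 132 mm above the bench, 66.5 mm from the mount's centre along the rail's x; axes as the rail's; fixed to the rail, does not follow the tag. The lip is a level aluminium ledge 38 mm (y) by 26 mm (x), 4 mm thick; the grey post in whose guides the tag slides is 98 mm high.
- bay_3 (a point): Centre of the right (-y) mount's flat black rubber face (54 mm across, on a round aluminium cap 58 mm across), 114 mm above the bench at rest; axes as the rail's; fixed to the rail, does not follow the cap. The cap gives straight down up to 18 mm. Sound mounts need 9 to 10 N for 10 mm, the one tired mount about 3.5 N; they look alike, and the tired one's bay changes from start to start.
- lip_3 (a point): Middle of the upper face of the right (-y) mount's slide-tag lip with the tag up (start): 132 mm above the bench, 66.5 mm from the mount's centre along the rail's x; axes as the rail's; fixed to the rail, does not follow the tag. The lip is a level aluminium ledge 38 mm (y) by 26 mm (x), 4 mm thick; the grey post in whose guides the tag slides is 98 mm high.
- tag_a (a joint): Travel of one of the three mounts' slide tags (in which bay changes from start to start), m: 0 up (start), 0.030 fully down, where the lip rests on the post, 102 mm above the bench. It slides with about 3 N of friction and stays where it is left; it could also be pulled up 10 mm, which is not wanted.
- tag_b (a joint): Travel of one of the three mounts' slide tags (in which bay changes from start to start), m: 0 up (start), 0.030 fully down, where the lip rests on the post, 102 mm above the bench. It slides with about 3 N of friction and stays where it is left; it could also be pulled up 10 mm, which is not wanted.
- tag_c (a joint): Travel of one of the three mounts' slide tags (in which bay changes from start to start), m: 0 up (start), 0.030 fully down, where the lip rests on the post, 102 mm above the bench. It slides with about 3 N of friction and stays where it is left; it could also be pulled up 10 mm, which is not wanted.
- socket_small: Steel socket 24 mm across, 34 mm high, standing on the rail between the left and middle bays; origin under its centre. Leave it.
- socket_large: Steel socket 30 mm across, 42 mm high, standing on the rail between the middle and right bays; origin under its centre. Leave it.
- bolt: Spare bolt standing on its head on the bench on the robot's side of the rail, 21 mm across, 55 mm high; origin under its centre. Leave it.
- bush: Black rubber bush, a ring 44 mm across and 24 mm high, on the bench on the robot's side of the rail; origin under its centre. Leave it.
- spanner: Steel spanner 190 mm long lying to the left of the rail; origin underneath its middle. Leave it.
- driver: Screwdriver 210 mm long, black handle, lying to the right of the rail; origin underneath its middle. Leave it.
- spray: Upright spray can 60 mm across, 150 mm high, beyond the rail on the right; origin under its centre. Leave it.
- tin: Upright grease jar 72 mm across, 75 mm high, beyond the rail on the left; origin under its centre. Leave it.
There are look-alikes about, which are no part of the job. Of the things that look like the driver, the smaller one is meant.

How it is judged:
By the outcome, as a careful person would: the job done as asked, in the order asked, and still so for the second after the job is handed in, with the robot touching nothing.
It also fails if it takes over 58 s, if anything falls off the work surface, if the arm or the gripper's body presses on something with over 40 N, if the wrist force passes 120 N, or if a joint passes its speed limit or range.

### The arm

A 6-joint arm with a two-finger parallel gripper is mounted at the origin on the work surface. World frame = base frame: x ahead of the robot, y to its left, z up, the work surface at z = 0. Lengths are in mm, angles in degrees, forces in N, time in s.
With the tool pointing down it reaches from about 300 to 850 mm from the base axis. Payload 4.2 kg.
Tool frame: the origin (TCP) lies on the mounting face of the last link; the fingertips stand 191 mm ahead of it and the grasp point (between the pads) lies 172 mm ahead of it; z points along the fingers, y is the direction in which the jaws open and shut (so a half turn about z gives the same grasp; the last joint's range is limited). The gripper opens to 91 mm and grips with 3 to 60 N. Pads are 32 mm wide; open, the fingers measure 118 mm over their backs; the gripper's body (76 mm by 178 mm) begins 60 mm behind the grasp point.
Start: joints at [-77.98, 18.312, 89.639, -0, 72.044, -1.146], TCP at [130.973, -559.883, 404.776] pointing down, gripper open.
Joint ranges: [-177.97, 177.97], [-48.28, 115.42], [12.27, 149.76], [-77.06, 257.06], [2.81, 150.46], [-146.56, 146.56]. Speed limits (degrees/s): [147.25, 147.25, 180, 180, 180, 180].

### API

Orientations are given as [roll, pitch, yaw] about the fixed x, y, z axes, in that order (R = Rz(yaw) Ry(pitch) Rx(roll)).
In Python, from workcell import env gives the robot as it stands.
- The arm moves only by the shell command python3 -m handwheel 'ROWS' [FORCE]. ROWS is JSON, a list of rows, each an object with "gripper": the opening in per cent of the stroke, from 0 (shut) to 100 (fully open); "travel": the shift along the tool's x, y, z in m, a list of three; "twist": the turn about the tool's z in rad. In form: [{"gripper": gripper, "travel": [x, y, z], "twist": twist}, ...]. A call has 1 to 5 rows; each row shifts and turns the commanded pose from where the row before left it, along the tool's axes as they then stand; what a row does not reach is not made up. A row lasts 1/12 s, in which the tool goes at most 41.7 mm and 7.16 degrees, less where a joint would pass 70% of its speed; a pose out of reach is approached as far as the arm can. A call with a gripper value outside its range is refused whole. The fingers move at their own pace and stop on an object; FORCE is the grip in N (left out, the last holds). Time passes only in rows, so rows that do not move let the fingers close. It gives the time, the measured TCP pose, the force and the opening at its end, in the units of the state.
- env.state(): the state, without advancing time (a new reading comes with each control period).
- env.grab_frame(name): name is "side" or "top"; returns a dict with "frame" (480x640x3 uint8, red, green, blue), "intrinsics" (3x3 intrinsics, pixels), "k1" (the pictures are not rectified: a ray, as slopes to the right and down, at radius r is drawn at 1 + k1 r^2 times it, then the intrinsics apply), "extrinsics" (4x4, takes a point from camera to world coordinates). Camera axes: x right, y down, z forward; pixel columns grow to the right and rows downward; lengths in mm; the calibration is good to about 2 mm. A picture is of the moment at which its call begins. There is no depth.
- env.job_done(): hands the job in, once; it reports no verdict.
Trained networks look in the newest picture that a camera, given by its name, has taken for a name from the list of things; names that differ only in an ending like _2 or _b are one class to them, and where a whole thing is asked for, a point or a joint stands for the part that bears it (a point fixed in the world has none). Each returns a list of dicts, best first, with "confidence" (0 to 1); they miss things now and then, are a little off and sometimes report something else, mostly with a low value. They report only what shows in the picture. A call takes as long as a camera call. They do not tell look-alikes from the thing itself.
- env.trace(camera, thing): "pixels" (480x640 bool, what is visible of it) and "uv" ([column, row] in pixels, amid what is visible of it).
- env.pinpoint(camera, thing): "uv" ([column, row] in pixels: a listed point, or the origin of a listed thing).
The state is a dict: "time_s": time; "qpos": joint angles; "qvel": joint speeds; "effort": joint torques, N m; "ee_pos": TCP position; "ee_rot": TCP orientation; "force": force on the tool from outside, world axes, zero at the start; "torque": the same for the moment, N m; "gripper_width": finger opening in mm.
Only numpy, scipy, OpenCV 4.12 (cv2) and the standard library are available. Lean on these libraries where they do the work, as an engineer would, in place of code of your own. Each camera call takes 0.05 s, during which the arm holds its last target. There are 200 camera calls.

## Working session

There is one attempt and no reset: what is moved stays moved. The work goes in short steps, Python scripts to look and compute and a shell command to move; the robot and the scene stay as the last step left them, time stands still between calls to the robot, and variables do not carry over. Pictures are saved under pics/ and viewed, about 8 in all and at most 12, crops included, and the job is handed in when it is done.

```bash
mkdir -p pics
cat > h.py <<'E'
import numpy as np, cv2
from workcell import env
def ray(f,uv):
    K=f["intrinsics"];k=f["k1"];T=np.array(f["extrinsics"])
    d=np.array([(uv[0]-K[0][2])/K[0][0],(uv[1]-K[1][2])/K[1][1]]);s=d.copy()
    for _ in range(30): s=d/(1+k*(s@s))
    return T[:3,3],T[:3,:3]@np.array([s[0],s[1],1])
def at(f,uv,z):
    o,d=ray(f,uv);return o+d*(z-o[2])/d[2]
def proj(f,p):
    T=np.linalg.inv(np.array(f["extrinsics"]));q=T[:3,:3]@np.array(p)+T[:3,3];s=q[:2]/q[2];s=s*(1+f["k1"]*(s@s));K=f["intrinsics"]
    return np.array([K[0][0]*s[0]+K[0][2],K[1][1]*s[1]+K[1][2]])
E
python3 - <<'E'
from h import *
s=env.state();print(s["time_s"],s["ee_pos"],s["ee_rot"],s["force"],s["gripper_width"])
for c in("top","side"):
    f=env.grab_frame(c);cv2.imwrite(f"pics/{c}0.png",f["frame"][:,:,::-1])
    print(c,f["k1"],np.round(f["extrinsics"],2).tolist())
    for n,z in (("bay_1",114),("lip_1",132),("bay_2",114),("lip_2",132),("bay_3",114),("lip_3",132)):
        for r in env.pinpoint(c,n)[:4]: print(n,np.round(r["uv"],1),round(r["confidence"],2),np.round(at(f,r["uv"],z),1))
E
```

```text
0.0 [ 130.93982638 -559.71356237  403.93303409] [-1.79899278e+02 -4.43264740e-04  1.31673883e+01] [-0.98621011 -0.47872041 -0.47082566] 91.47236888774069
top -0.025993066622353397 [[0.05, -0.98, 0.2, 277.62], [-1.0, -0.05, 0.01, 18.08], [-0.0, -0.2, -0.98, 1138.46], [0.0, 0.0, 0.0, 1.0]]
bay_1 [408.8 231. ] 0.62 [ 522.  -181.4  114. ]
lip_1 [408.7 205.9] 0.93 [ 576.5 -177.2  132. ]
lip_1 [285.3 196.7] 0.85 [584.4 105.6 132. ]
lip_1 [343.8 203.8] 0.66 [574.1 -28.9 132. ]
bay_2 [408.8 231. ] 0.62 [ 522.  -181.4  114. ]
lip_2 [408.7 205.9] 0.93 [ 576.5 -177.2  132. ]
lip_2 [285.3 196.7] 0.85 [584.4 105.6 132. ]
lip_2 [343.8 203.8] 0.66 [574.1 -28.9 132. ]
bay_3 [408.8 231. ] 0.62 [ 522.  -181.4  114. ]
lip_3 [408.7 205.9] 0.93 [ 576.5 -177.2  132. ]
lip_3 [285.3 196.7] 0.85 [584.4 105.6 132. ]
lip_3 [343.8 203.8] 0.66 [574.1 -28.9 132. ]
side -0.03610149017210683 [[0.99, -0.05, 0.12, 357.35], [-0.13, -0.54, 0.83, -888.02], [0.02, -0.84, -0.55, 697.14], [0.0, 0.0, 0.0, 1.0]]
lip_1 [385.8 282.6] 0.85 [ 572.4 -176.7  132. ]
lip_1 [371.7 240. ] 0.83 [575.7 -40.3 132. ]
lip_2 [385.8 282.6] 0.85 [ 572.4 -176.7  132. ]
lip_2 [371.7 240. ] 0.83 [575.7 -40.3 132. ]
lip_3 [385.8 282.6] 0.85 [ 572.4 -176.7  132. ]
lip_3 [371.7 240. ] 0.83 [575.7 -40.3 132. ]
```

View pics/top0.png

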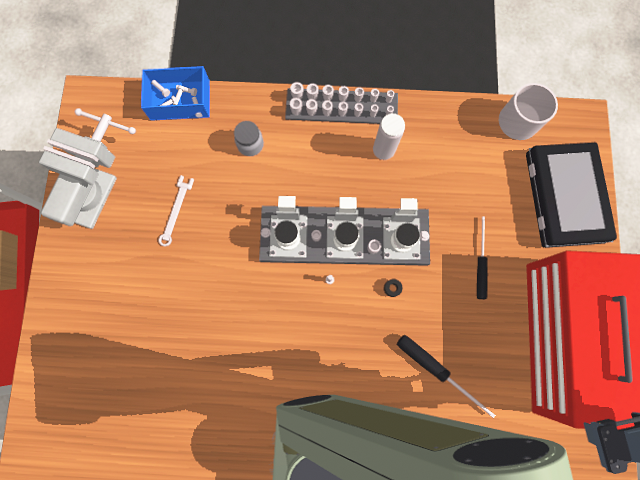

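View pics/side0.png

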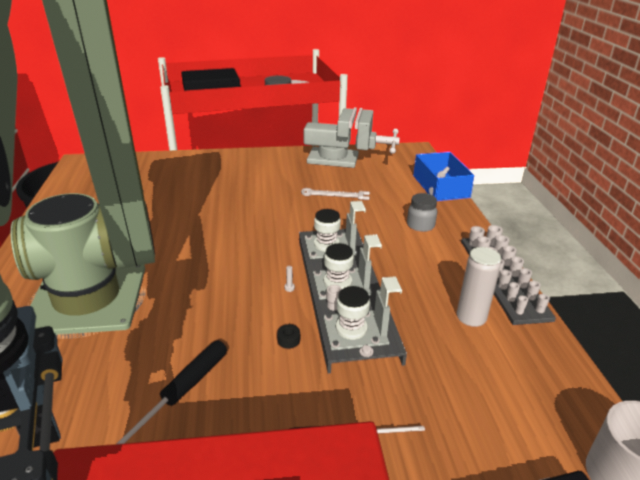

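The top view shows the three black caps at about (286,233), (346,233) and (407,234), with white lips above them at (287,202), (347,204) and (409,205). In the side view the caps are at (327,216), (339,252) and (353,297). I'll segment the faces and fit the rail pose.

Run:
```python
from h import *
from scipy.optimize import least_squares
obs=[];F={}
seeds={"top":[(286,231),(346,231),(407,233)],"side":[(327,215),(339,251),(353,297)]}
for c in seeds:
    f=env.grab_frame(c);F[c]=f;g=f["frame"].max(2)
    for i,(u,v) in enumerate(seeds[c]):
        m=(g<55).astype(np.uint8);n,l,st,ce=cv2.connectedComponentsWithStats(m,connectivity=4)
        print(c,i,g[v,u],st[l[v,u]],ce[l[v,u]])
        if l[v,u]: obs.append((c,i,'cap',ce[l[v,u]]))
def pt(p,i,k):
    x,y,a=p;R=np.array([[np.cos(a),-np.sin(a)],[np.sin(a),np.cos(a)]])
    q=R@np.array([0 if k=='cap' else 66.5,140*(1-i)]);return [x+q[0],y+q[1],114 if k=='cap' else 132]
for c,i,k,uv in obs: print(c,i,np.round(at(F[c],uv,114),1))
for c,i,uv in (("top",2,(408.7,205.9)),("top",0,(285.3,196.7)),("top",1,(343.8,203.8)),("side",2,(385.8,282.6)),("side",1,(371.7,240))): obs.append((c,i,'lip',uv))
r=least_squares(lambda p:np.concatenate([(proj(F[c],pt(p,i,k))-uv)*(1 if k=='cap' else .3) for c,i,k,uv in obs]),[515,-40,0],loss='soft_l1')
print(r.x,np.degrees(r.x[2]))
for c,i,k,uv in obs: print(c,i,k,np.round(proj(F[c],pt(r.x,i,k))-uv,1))
for i in range(3): print(i+1,np.round(pt(r.x,i,'cap'),1),np.round(pt(r.x,i,'lip'),1))
for c,(u,v,w,hh) in {"top":(240,180,200,100),"side":(290,190,130,180)}.items():
    im=F[c]["frame"][:,:,::-1].copy();s=4 if c=="top" else 3
    im=cv2.resize(im[v:v+hh,u:u+w],None,fx=s,fy=s,interpolation=cv2.INTER_CUBIC)
    for i in range(3):
        for k in('cap','lip'):
            p=proj(F[c],pt(r.x,i,k));cv2.circle(im,tuple(int(t) for t in (p-[u,v]+.5)*s),3,(0,0,255),-1)
    cv2.imwrite(f"pics/{c}1.png",im)
a=cv2.imread("pics/top1.png");b=cv2.imread("pics/side1.png")
```

```text
top 0 62 [     0      0    640    480 299206] [313.99308169 237.42256506]
top 1 62 [     0      0    640    480 299206] [313.99308169 237.42256506]
top 2 62 [     0      0    640    480 299206] [313.99308169 237.42256506]
side 0 35 [316 210  23  12 217] [327.12442396 215.46082949]
side 1 35 [327 244  25  15 300] [338.84333333 251.27      ]
side 2 36 [339 283  40  26 563] [357.64653641 295.55950266]
side 0 [506.   91.9 114. ]
side 1 [510.2 -46.8 114. ]
side 2 [ 521.9 -185.1  114. ]
[ 5.12486407e+02 -4.49538123e+01  5.38859510e-02] 3.087437567043605
side 0 cap [-0.7 -0.7]
side 1 cap [ 1.  -0.6]
side 2 cap [-1.1 -0.1]
top 2 lip [ 1.8 -4.1]
top 0 lip [2.8 5.6]
top 1 lip [ 5.5 -1.8]
side 2 lip [8.4 1.1]
side 1 lip [1.7 0.2]
1 [504.9  94.8 114. ] [571.3  98.4 132. ]
2 [512.5 -45.  114. ] [578.9 -41.4 132. ]
3 [ 520.  -184.8  114. ] [ 586.4 -181.2  132. ]
```

```bash
cat > fit.py <<'E'
from h import *
from scipy.optimize import least_squares
obs=[];F={}
S={"top":[(286,232),(346,232),(408,234)],"side":[(327,215),(339,251),(353,297)]}
def pt(p,i,k):
    x,y,a=p[:3];R=np.array([[np.cos(a),-np.sin(a)],[np.sin(a),np.cos(a)]])
    q=R@np.array([0 if k=='cap' else 66.5,140*(1-i)]);return [x+q[0],y+q[1],114 if k=='cap' else 132]
for c in S:
    f=env.grab_frame(c);F[c]=f;g=f["frame"].max(2)
    for i,(u,v) in enumerate(S[c]):
        m=(g<g[v,u]+(6 if c=="side" else 8)).astype(np.uint8)
        m=cv2.morphologyEx(m,cv2.MORPH_OPEN,cv2.getStructuringElement(cv2.MORPH_ELLIPSE,(9,9)))
        n,l,st,ce=cv2.connectedComponentsWithStats(m,connectivity=4)
        print(c,i,g[v,u],st[l[v,u]],ce[l[v,u]],np.round(at(f,ce[l[v,u]],114),1))
        if 150<st[l[v,u]][4]<900: obs.append((c,i,'cap',ce[l[v,u]]))
r=least_squares(lambda p:np.concatenate([(proj(F[c],pt(p,i,k))-uv) for c,i,k,uv in obs]),[515,-40,0],loss='soft_l1')
print(r.x,np.degrees(r.x[2]))
for c,i,k,uv in obs: print(c,i,k,np.round(proj(F[c],pt(r.x,i,k))-uv,1))
for i in range(3): print(i+1,np.round(pt(r.x,i,'cap'),1),np.round(pt(r.x,i,'lip'),1))
ims=[]
for c,(u,v,w,hh) in {"top":(250,185,190,90),"side":(300,190,150,150)}.items():
    im=F[c]["frame"][:,:,::-1].copy();s=4 if c=="top" else 2
    im=cv2.resize(im[v:v+hh,u:u+w],None,fx=s,fy=s,interpolation=cv2.INTER_CUBIC)
    for i in range(3):
        for k in('cap','lip'):
            p=proj(F[c],pt(r.x,i,k));cv2.circle(im,tuple(int(t) for t in (p-[u,v]+.5)*s),2,(0,0,255),-1)
    ims.append(im)
o=np.zeros((600,800,3),np.uint8)
o[:ims[0].shape[0]][:,:ims[0].shape[1]]=ims[0][:600,:800]
b=ims[1][:240];o[360:360+b.shape[0],:b.shape[1]]=b
cv2.imwrite("pics/fit1.png",o)
E
python3 fit.py
```

```text
top 0 63 [276 222  21  21 357] [285.93837535 231.74229692] [506.3 100.5 114. ]
top 1 63 [336 223  22  21 362] [346.55524862 232.93370166] [510.3 -38.6 114. ]
top 2 61 [397 224  22  22 374] [407.45989305 234.04545455] [ 514.6 -178.4  114. ]
side 0 36 [318 210  19  11 172] [327.12790698 215.16860465] [506.2  93.1 114. ]
side 1 34 [328 245  23  13 248] [338.81451613 251.        ] [510.3 -45.8 114. ]
side 2 35 [340 287  28  18 392] [353.23214286 295.9872449 ] [ 514.  -185.4  114. ]
[ 5.10711109e+02 -4.06084590e+01  2.90531732e-02] 1.6646242071939237
top 0 cap [ 0.5 -0.1]
top 1 cap [ 0.9 -0.1]
top 2 cap [ 0.9 -0. ]
side 0 cap [-0.2 -1.4]
side 1 cap [-0.2 -1.5]
side 2 cap [-0.1 -1.8]
1 [506.6  99.3 114. ] [573.1 101.3 132. ]
2 [510.7 -40.6 114. ] [577.2 -38.7 132. ]
3 [ 514.8 -180.5  114. ] [ 581.2 -178.6  132. ]
```

View pics/fit1.png

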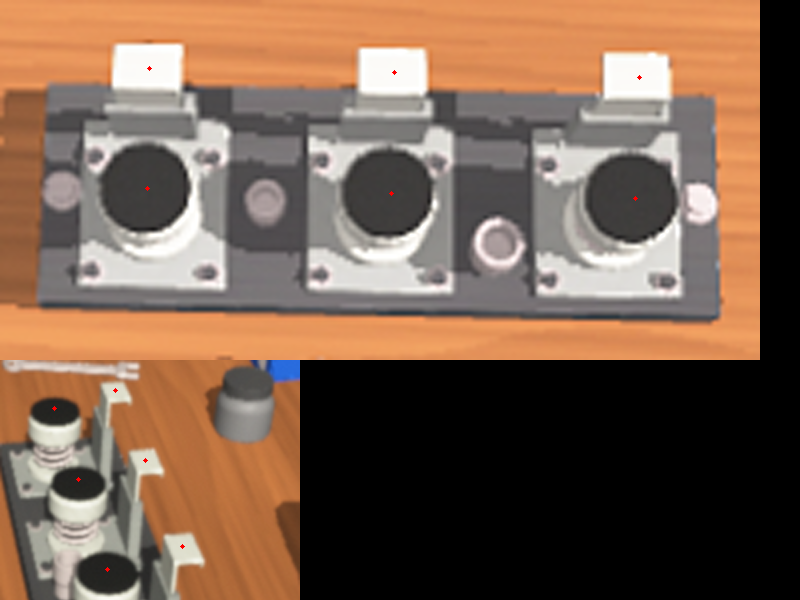

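The projected points sit on all three faces and lips. The two cameras disagree by about 7 mm in y, which is tolerable on a 54 mm face. Before moving I need the height of the red toolbox beside the start pose.

Run:
```python
from h import *
F={c:env.grab_frame(c) for c in("top","side")}
for a,b in (((567,253),(375,424)),):
    o1,d1=ray(F["top"],a);o2,d2=ray(F["side"],b)
    t=np.linalg.lstsq(np.c_[d1,-d2],o2-o1,rcond=None)[0]
    print(o1+t[0]*d1,o2+t[1]*d2)
for uv,z in (((527,253),0),((530,425),0),((567,253),150),((567,253),200),((572,425),200),((572,425),150)):print(uv,z,at(F["top"],uv,z))
s=env.state();p=np.array(s["ee_pos"])
for q in ([0,0,0],[0,0,-191]): print(proj(F["top"],p+q))
```

```text
[ 473.58110125 -506.02591939  185.47761044] [ 478.61399245 -506.14957248  186.58052737]
(527, 253) 0 [ 506.72068559 -505.05322231    0.        ]
(530, 425) 0 [  91.86615946 -496.59534964    0.        ]
(567, 253) 150 [ 480.87635818 -525.53714022  150.        ]
(567, 253) 200 [ 470.59486396 -498.03920478  200.        ]
(572, 425) 200 [ 127.72262842 -489.33211604  200.        ]
(572, 425) 150 [ 119.73639363 -516.36615058  150.        ]
[689.30652162 449.52627749]
[611.73981574 426.00091762]
```

The toolbox top is at about 186 mm, so I'll lift first, then twist to the rail's yaw and shut the fingers.

```bash
python3 -m handwheel '[{"gripper":0,"travel":[0,0,-0.035],"twist":0.1},{"gripper":0,"travel":[0,0,-0.035],"twist":0.1},{"gripper":0,"travel":[0,0,0],"twist":0},{"gripper":0,"travel":[0,-0.035,0],"twist":0},{"gripper":0,"travel":[0,-0.035,0],"twist":0}]' 10
```

```text
time_s: 1.42
ee_pos: [128.9, -490.2, 474.4]
ee_rot: [180.0, -0.0, 1.7]
force: [0.9, 0.9, -0.5]
gripper_width: 61.1
```

```bash
R='x'; python3 -m handwheel '[{"gripper":0,"travel":[0.022,-0.034,0],"twist":0},{"gripper":0,"travel":[0.022,-0.034,0],"twist":0},{"gripper":0,"travel":[0.022,-0.034,0],"twist":0},{"gripper":0,"travel":[0.022,-0.034,0],"twist":0},{"gripper":0,"travel":[0.022,-0.034,0],"twist":0}]'
python3 -m handwheel '[{"gripper":0,"travel":[0.022,-0.034,0],"twist":0},{"gripper":0,"travel":[0.022,-0.034,0],"twist":0},{"gripper":0,"travel":[0.022,-0.034,0],"twist":0},{"gripper":0,"travel":[0.022,-0.034,0],"twist":0},{"gripper":0,"travel":[0.022,-0.034,0],"twist":0}]'
python3 -m handwheel '[{"gripper":0,"travel":[0.022,-0.034,0],"twist":0},{"gripper":0,"travel":[0.022,-0.034,0],"twist":0},{"gripper":0,"travel":[0.022,-0.034,0],"twist":0},{"gripper":0,"travel":[0.022,-0.034,0],"twist":0},{"gripper":0,"travel":[0.022,-0.034,0],"twist":0}]'
```

```text
time_s: 1.83
ee_pos: [234.0, -314.9, 474.9]
ee_rot: [179.9, -0.1, 1.7]
force: [0.8, -0.6, -0.2]
gripper_width: 27.5
time_s: 2.25
ee_pos: [338.9, -141.5, 475.1]
ee_rot: [179.9, -0.1, 1.7]
force: [1.4, -0.0, 0.9]
gripper_width: 0.5
time_s: 2.67
ee_pos: [444.0, 31.9, 475.0]
ee_rot: [180.0, -0.1, 1.8]
force: [0.6, -0.9, -1.1]
gripper_width: 0.6
```

```bash
python3 -m handwheel '[{"gripper":0,"travel":[0.030,-0.031,0],"twist":0},{"gripper":0,"travel":[0.030,-0.031,0],"twist":0},{"gripper":0,"travel":[0,0,0.04],"twist":0},{"gripper":0,"travel":[0,0,0.04],"twist":0},{"gripper":0,"travel":[0,0,0.04],"twist":0}]'
python3 -m handwheel '[{"gripper":0,"travel":[0,0,0],"twist":0},{"gripper":0,"travel":[0,0,0],"twist":0}]'
python3 - <<'E'
from h import *
ims=[]
for c,(u,v,w,h) in {"side":(260,120,200,150)}.items():
    f=env.grab_frame(c);im=f["frame"][v:v+h,u:u+w,::-1];cv2.imwrite("pics/side2.png",cv2.resize(im,None,fx=4,fy=4))
E
```

```text
time_s: 3.08
ee_pos: [500.0, 92.1, 353.6]
ee_rot: [-180.0, -0.1, 1.8]
force: [1.2, 0.2, -0.6]
gripper_width: 0.5
time_s: 3.25
ee_pos: [499.4, 91.3, 353.7]
ee_rot: [180.0, 0.2, 1.7]
force: [-0.0, 0.4, 1.6]
gripper_width: 0.4
```

View pics/side2.png

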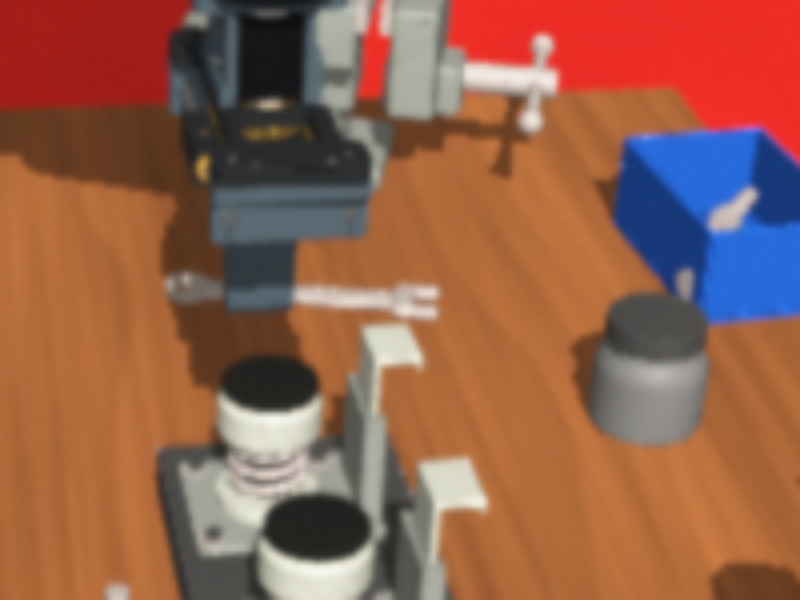

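The fingertips are clear above the left cap. I'll correct by (7, 8) mm and go down.

```bash
python3 -m handwheel '[{"gripper":0,"travel":[0.007,-0.008,0],"twist":0},{"gripper":0,"travel":[0,0,0.02],"twist":0},{"gripper":0,"travel":[0,0,0.02],"twist":0},{"gripper":0,"travel":[0,0,0],"twist":0},{"gripper":0,"travel":[0,0,0],"twist":0}]'
python3 -m handwheel '[{"gripper":0,"travel":[0,0,0.005],"twist":0},{"gripper":0,"travel":[0,0,0.005],"twist":0},{"gripper":0,"travel":[0,0,0.002],"twist":0},{"gripper":0,"travel":[0,0,0.002],"twist":0},{"gripper":0,"travel":[0,0,0],"twist":0}]'
```

```text
time_s: 3.72
ee_pos: [507.3, 99.8, 316.4]
ee_rot: [-180.0, -0.2, 1.7]
force: [-0.2, 0.2, 0.6]
gripper_width: 0.6
time_s: 4.13
ee_pos: [506.9, 99.6, 301.3]
ee_rot: [-180.0, -0.1, 1.7]
force: [0.2, 1.4, 3.4]
gripper_width: 0.4
```

```bash
python3 -m handwheel '[{"gripper":0,"travel":[0,0,0.002],"twist":0},{"gripper":0,"travel":[0,0,0.002],"twist":0},{"gripper":0,"travel":[0,0,0.0025],"twist":0},{"gripper":0,"travel":[0,0,0],"twist":0},{"gripper":0,"travel":[0,0,0],"twist":0}]'
python3 -m handwheel '[{"gripper":0,"travel":[0,0,0],"twist":0},{"gripper":0,"travel":[0,0,0],"twist":0}]'
```

```text
time_s: 4.55
ee_pos: [506.8, 99.6, 295.3]
ee_rot: [-180.0, -0.1, 1.7]
force: [-0.5, 0.5, 8.1]
gripper_width: -0.0
time_s: 4.72
ee_pos: [506.8, 99.5, 295.5]
ee_rot: [-180.0, -0.1, 1.7]
force: [-1.2, 0.1, 9.1]
gripper_width: 0.8
```

Bay 1 reads about 9 N at 9.6 mm, so it is sound. I'll release it and go to bay 2.

```bash
python3 -m handwheel '[{"gripper":0,"travel":[0,0,-0.02],"twist":0},{"gripper":0,"travel":[0,0,-0.02],"twist":0},{"gripper":0,"travel":[0,0.035,0],"twist":0},{"gripper":0,"travel":[0,0.035,0],"twist":0},{"gripper":0,"travel":[0,0.035,0],"twist":0}]'
python3 -m handwheel '[{"gripper":0,"travel":[0,0.035,0],"twist":0},{"gripper":0,"travel":[0,0,0],"twist":0},{"gripper":0,"travel":[0,0,0.02],"twist":0},{"gripper":0,"travel":[0,0,0],"twist":0},{"gripper":0,"travel":[0,0,0],"twist":0}]'
```

```text
time_s: 5.13
ee_pos: [509.2, -6.2, 334.3]
ee_rot: [180.0, 0.0, 1.8]
force: [0.9, 0.0, 0.3]
gripper_width: 0.4
time_s: 5.55
ee_pos: [510.1, -40.2, 313.2]
ee_rot: [-180.0, 0.2, 1.7]
force: [0.1, 1.1, 0.2]
gripper_width: 0.4
```

```bash
python3 -m handwheel '[{"gripper":0,"travel":[0,0,0.006],"twist":0},{"gripper":0,"travel":[0,0,0.004],"twist":0},{"gripper":0,"travel":[0,0,0.003],"twist":0},{"gripper":0,"travel":[0,0,0.002],"twist":0},{"gripper":0,"travel":[0,0,0],"twist":0}]'
python3 -m handwheel '[{"gripper":0,"travel":[0,0,0.002],"twist":0},{"gripper":0,"travel":[0,0,0.003],"twist":0},{"gripper":0,"travel":[0,0,0],"twist":0},{"gripper":0,"travel":[0,0,0],"twist":0}]'
python3 -m handwheel '[{"gripper":0,"travel":[0,0,0],"twist":0},{"gripper":0,"travel":[0,0,0],"twist":0}]'
```

```text
time_s: 5.97
ee_pos: [510.8, -40.1, 299.2]
ee_rot: [-180.0, -0.0, 1.7]
force: [0.1, 1.7, 1.6]
gripper_width: 0.4
time_s: 6.3
ee_pos: [510.8, -40.3, 294.4]
ee_rot: [-180.0, -0.0, 1.7]
force: [0.0, 2.4, 3.0]
gripper_width: 0.3
time_s: 6.47
ee_pos: [510.7, -40.4, 294.5]
ee_rot: [-180.0, -0.0, 1.7]
force: [0.5, 3.3, 3.4]
gripper_width: 0.4
```

Bay 2 reads about 3.3 N at 10.5 mm, so it looks tired. Bay 3 still gets its press.

```bash
python3 -m handwheel '[{"gripper":0,"travel":[0,0,-0.02],"twist":0},{"gripper":0,"travel":[0,0,-0.02],"twist":0},{"gripper":0,"travel":[0,0.035,0],"twist":0},{"gripper":0,"travel":[0,0.035,0],"twist":0},{"gripper":0,"travel":[0,0.035,0],"twist":0}]'
python3 -m handwheel '[{"gripper":0,"travel":[0,0.035,0],"twist":0},{"gripper":0,"travel":[0,0,0],"twist":0},{"gripper":0,"travel":[0,0,0.02],"twist":0},{"gripper":0,"travel":[0,0,0],"twist":0},{"gripper":0,"travel":[0,0,0],"twist":0}]'
python3 -m handwheel '[{"gripper":0,"travel":[0,0,0.006],"twist":0},{"gripper":0,"travel":[0,0,0.004],"twist":0},{"gripper":0,"travel":[0,0,0.003],"twist":0},{"gripper":0,"travel":[0,0,0.002],"twist":0},{"gripper":0,"travel":[0,0,0],"twist":0}]'
```

```text
time_s: 6.88
ee_pos: [513.4, -146.5, 334.2]
ee_rot: [179.9, 0.0, 1.8]
force: [0.2, 0.2, 0.5]
gripper_width: 0.0
time_s: 7.3
ee_pos: [514.1, -180.2, 313.0]
ee_rot: [-179.9, 0.2, 1.7]
force: [-0.1, -0.7, 1.5]
gripper_width: 0.5
time_s: 7.72
ee_pos: [515.0, -180.1, 299.7]
ee_rot: [180.0, -0.0, 1.7]
force: [-1.3, 1.1, 5.0]
gripper_width: 0.5
```

```bash
python3 -m handwheel '[{"gripper":0,"travel":[0,0,0.002],"twist":0},{"gripper":0,"travel":[0,0,0.003],"twist":0},{"gripper":0,"travel":[0,0,0],"twist":0},{"gripper":0,"travel":[0,0,0],"twist":0}]'
python3 -m handwheel '[{"gripper":0,"travel":[0,0,0],"twist":0},{"gripper":0,"travel":[0,0,0],"twist":0}]'
```

```text
time_s: 8.05
ee_pos: [514.9, -180.1, 295.6]
ee_rot: [180.0, -0.1, 1.7]
force: [-1.7, 2.0, 10.3]
gripper_width: 0.5
time_s: 8.22
ee_pos: [514.9, -180.1, 295.8]
ee_rot: [180.0, -0.1, 1.7]
force: [-1.9, 1.9, 8.2]
gripper_width: 0.5
```

Bay 3 reads about 9 N, so it is sound and bay 2 is the softest. I'll go up and over lip 2 at (577, -39).

```bash
python3 -m handwheel '[{"gripper":0,"travel":[0,0,-0.03],"twist":0},{"gripper":0,"travel":[0,0,-0.03],"twist":0},{"gripper":0,"travel":[0,-0.035,0],"twist":0},{"gripper":0,"travel":[0,-0.035,0],"twist":0},{"gripper":0,"travel":[0,-0.035,0],"twist":0}]'
python3 -m handwheel '[{"gripper":0,"travel":[0,-0.035,0],"twist":0},{"gripper":0,"travel":[0.033,0,0],"twist":0},{"gripper":0,"travel":[0.0335,0,0],"twist":0},{"gripper":0,"travel":[0,0,0],"twist":0},{"gripper":0,"travel":[0,0,0],"twist":0}]'
python3 - <<'E'
from h import *
u,v,w,h=260,120,200,150
f=env.grab_frame("side");cv2.imwrite("pics/side3.png",cv2.resize(f["frame"][v:v+h,u:u+w,::-1],None,fx=4,fy=4))
E
```

```text
time_s: 8.63
ee_pos: [511.4, -74.6, 354.8]
ee_rot: [180.0, -0.1, 1.6]
force: [0.0, 0.3, 0.6]
gripper_width: 0.6
time_s: 9.05
ee_pos: [578.1, -38.0, 353.6]
ee_rot: [180.0, 0.0, 1.8]
force: [-0.4, 0.0, -0.7]
gripper_width: 0.4
```

View pics/side3.png

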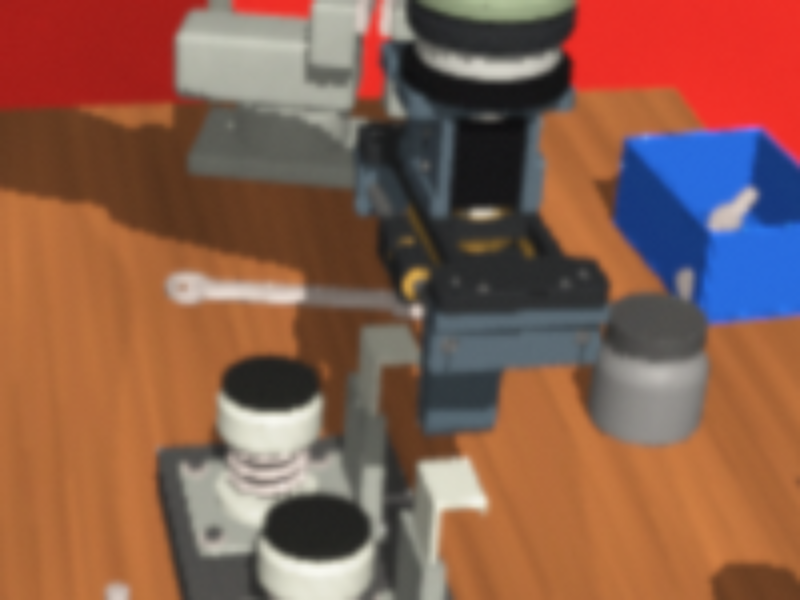

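The fingertips at crop (460,410) are straight above the middle lip at (455,480). Contact should come near TCP 323 and the bottom at 293.

```bash
python3 -m handwheel '[{"gripper":0,"travel":[0,0,0.015],"twist":0},{"gripper":0,"travel":[0,0,0.01],"twist":0},{"gripper":0,"travel":[0,0,0.006],"twist":0},{"gripper":0,"travel":[0,0,0.006],"twist":0},{"gripper":0,"travel":[0,0,0.006],"twist":0}]'
python3 -m handwheel '[{"gripper":0,"travel":[0,0,0.006],"twist":0},{"gripper":0,"travel":[0,0,0.006],"twist":0},{"gripper":0,"travel":[0,0,0.004],"twist":0},{"gripper":0,"travel":[0,0,0],"twist":0},{"gripper":0,"travel":[0,0,0],"twist":0}]'
```

```text
time_s: 9.52
ee_pos: [576.4, -38.7, 311.1]
ee_rot: [180.0, 0.1, 1.7]
force: [-2.1, 0.9, 1.7]
gripper_width: 0.5
time_s: 9.93
ee_pos: [577.4, -38.5, 294.9]
ee_rot: [-180.0, -0.0, 1.7]
force: [0.5, 0.5, -0.1]
gripper_width: 0.6
```

```bash
python3 -m handwheel '[{"gripper":0,"travel":[0,0,0.001],"twist":0},{"gripper":0,"travel":[0,0,0.001],"twist":0},{"gripper":0,"travel":[0,0,0],"twist":0},{"gripper":0,"travel":[0,0,0],"twist":0}]'
python3 -m handwheel '[{"gripper":0,"travel":[0,0,0.001],"twist":0},{"gripper":0,"travel":[0,0,0],"twist":0},{"gripper":0,"travel":[0,0,0],"twist":0}]'
```

```text
time_s: 10.27
ee_pos: [577.3, -38.4, 293.5]
ee_rot: [180.0, -0.1, 1.7]
force: [0.4, -0.7, 0.8]
gripper_width: 0.2
time_s: 10.52
ee_pos: [577.3, -38.5, 293.1]
ee_rot: [180.0, -0.1, 1.7]
force: [-0.7, 0.7, 5.4]
gripper_width: 0.7
```

```bash
python3 -m handwheel '[{"gripper":0,"travel":[0,0,0.001],"twist":0},{"gripper":0,"travel":[0,0,0.0005],"twist":0},{"gripper":0,"travel":[0,0,0],"twist":0},{"gripper":0,"travel":[0,0,0],"twist":0}]'
```

```text
time_s: 10.85
ee_pos: [577.2, -38.4, 293.0]
ee_rot: [180.0, -0.1, 1.7]
force: [-2.7, 1.0, 12.7]
gripper_width: 0.2
```

The tag is on its stop: 12.7 N with no more travel. I'll retreat straight up, then back, and check.

```bash
python3 -m handwheel '[{"gripper":0,"travel":[0,0,-0.01],"twist":0},{"gripper":0,"travel":[0,0,-0.03],"twist":0},{"gripper":0,"travel":[0,0,-0.04],"twist":0},{"gripper":0,"travel":[0,0,-0.04],"twist":0},{"gripper":0,"travel":[0,0,-0.04],"twist":0}]'
python3 -m handwheel '[{"gripper":0,"travel":[-0.04,0,0],"twist":0},{"gripper":0,"travel":[-0.04,0,0],"twist":0},{"gripper":0,"travel":[-0.04,0,0],"twist":0},{"gripper":0,"travel":[0,0,0],"twist":0},{"gripper":0,"travel":[0,0,0],"twist":0}]'
python3 - <<'E'
from h import *
u,v,w,h=250,170,200,190
f=env.grab_frame("side");a=cv2.resize(f["frame"][v:v+h,u:u+w,::-1],None,fx=3,fy=3);cv2.imwrite("pics/side4.png",a)
E
```

```text
time_s: 11.27
ee_pos: [576.7, -38.5, 452.2]
ee_rot: [180.0, 0.1, 1.7]
force: [0.9, 0.9, 0.1]
gripper_width: 0.6
time_s: 11.68
ee_pos: [455.2, -42.0, 451.1]
ee_rot: [180.0, -0.0, 1.7]
force: [0.6, 0.9, -0.2]
gripper_width: 0.7
```

View pics/side4.png

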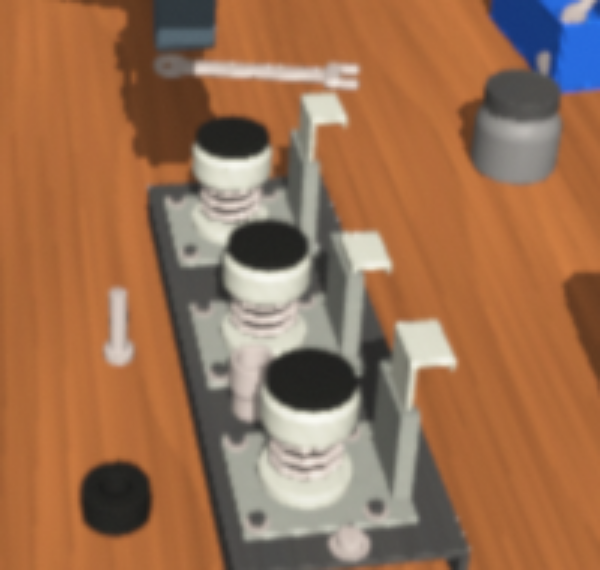

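The middle tag's lip, at crop (360,250), rests on its post. The outer lips at (325,108) and (425,342) are still up, the caps have sprung back, and the bolt, bush, sockets, spanner and jar look undisturbed.

```bash
python3 -c "
from workcell import env
print(env.job_done())"
```

```text
the job is handed in; nothing more can be done
None
```

The middle mount (bay 2) was the softest, and its slide tag is now fully down. The job is handed in at about 12 s on the robot's clock, against the 58 s limit.

| Mount | Depth pressed | Force |
|---|---|---|
| Left (bay 1) | about 9.5 mm | about 9 N |
| Middle (bay 2) | about 10.5 mm | about 3.3 N |
| Right (bay 3) | about 9.3 mm | 8 to 10 N |

- **Tag:** I pushed it until the fingertips were 102 mm above the bench, its fully-down height. It then held 12.7 N without moving further.
- **Last picture (side camera):** the middle lip rests on its post and the other two tags are up. All three caps have sprung back, and the loose parts in view look undisturbed. The arm was clear of everything, reading under 1 N per axis.
- **Not checked at the end:** the screwdriver and spray can were outside that picture, though the arm did not go near either.
- **Disagreements:** the two cameras differed by about 7 mm in y, so I used the average. A sideways force of up to 3 N showed during some presses. I saw no effect from either.

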